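# Load two button cells into the test holder

### The arm

A 6-joint arm with a two-finger parallel gripper is mounted at the origin on a cart in front of the work surface, level with it; the furniture and walls round the work are solid. World frame = base frame: x ahead of the robot, y to its left, z up, the work surface at z = 0. Lengths are in mm, angles in rad, forces in N, time in s.
With the tool pointing down it reaches from about 275 to 1000 mm from the base axis. Payload 8.4 kg.
Tool frame: the origin (TCP) lies midway between the tips of the shut fingers; the grasp point (between the pads) lies 19 mm behind it; z points along the fingers, y is the line along which they close (so a half turn about z gives the same grasp; the last joint's range is limited). The gripper opens to 85 mm and grips with 20 to 120 N. Pads are 22 mm wide; open, the fingers measure 114 mm over their backs; the gripper's body (76 mm by 85 mm) begins 54 mm behind the grasp point. The pads swing forward as they close: fully open they stand 13 mm farther back than shut.
Start: joints at [-1.181, 0.353, 1.633, -0, 1.155, -0.002], TCP at [238.657, -577.643, 231.281] pointing down, gripper open.
Joint ranges: [-2.63, 2.63], [-0.92, 2.1], [0.06, 2.66], [-1.3, 4.44], [0, 2.69], [-3.02, 3.02]. Speed limits (rad/s): [2.22, 2.22, 2.79, 3.14, 3.14, 3.14].

### API

Orientations are given as [roll, pitch, yaw] about the fixed x, y, z axes, in that order (R = Rz(yaw) Ry(pitch) Rx(roll)).
In Python, from rig import monitor, imaging, r gives the robot as it stands.
- The arm moves only by the tool drive_tool, never from a script. Its argument "plan" is a list of rows, each an object of numbers: "x", "y", "z": the shift along the tool's x, y, z in units of 50 mm (1.0 is 50 mm); "ax", "ay", "az": the turn, a rotation vector about the tool's x, y, z in units of 6 degrees (1.0 is 6 degrees); "hand": the finger opening in mm, from 0 to 85.4. In form: [{"x": .., "y": .., "z": .., "ax": .., "ay": .., "az": .., "hand": ..}, ...]. A call has 1 to 8 rows; each row is the pose to reach, as a shift and turn from the pose commanded when the call began, along the tool's axes at that moment; what a row does not reach only later rows make up. A row lasts 1/10 s, in which the tool goes at most 50 mm and 8.59 degrees, less where a joint would pass 70% of its speed; a pose out of reach is approached as far as the arm can. A call with a gripper value outside its range is refused whole. The fingers move at their own pace and stop on an object; "grip_force" is the grip in N (left out, the last holds). Time passes only in rows, so rows that repeat a pose let the fingers close. It gives the time, the measured TCP pose, the force, the opening and the grip force at its end, in the units of the state.
- monitor.sense(): the state, without advancing time (a new reading comes with each control period).
- imaging.grab_frame(name): name is "side" or "top" or "wrist"; returns the picture (384x512x3 uint8, red, green, blue); there is no depth.
- imaging.camera_info(name): a dict with "mtx" (3x3 intrinsics, pixels), "dist" ([k1, k2, p1, p2, k3] as OpenCV has them; the pictures are not rectified), "R" (3x3) and "t" (3): a world point X has camera coordinates R X + t. Camera axes: x right, y down, z forward; pixel columns grow to the right and rows downward; lengths in mm; the calibration is good to about 2 mm. A picture is of the moment at which its call begins: read the wrist's pose just before it. camera_info takes no time and is no camera call; for the wrist camera it gives the pose at the moment of the call.
- r.sign_off(): hands the job in; it is judged then, once.
The state is a dict: "clock": time; "qpos": joint angles; "qvel": joint speeds; "joint_efforts": joint torques, N m; "eef_pos": TCP position; "tcp_rot": TCP orientation; "contact_force": force on the tool from outside, world axes, zero at the start; "wrist_torque": the same for the moment, N m; "opening": opening from 0.0 (shut) to 1.0 (fully open); "grasp_force": force on a finger pad.
Only numpy, scipy, OpenCV 4.12 (cv2) and the standard library are available. Lean on these libraries where they do the work, as an engineer would, in place of code of your own. Each camera call takes 0.05 s, during which the arm holds its last target. There are 200 camera calls.

### The job

Load the battery test holder: with the fingertips, gently push each of the two steel button cells across the holder's deck and over the rim of the well that fits it, the larger cell into the larger well and the smaller cell into the smaller well, until both have dropped in and lie flat on the well floor. Only push the cells: do not pinch, lift or flip them, and leave the tools and parts round the holder where they are.

Things in the scene. Friction and masses are not known exactly. Their poses are not given: they have to be found in the camera images.
- deck (a point): centre of the flat top (deck) of the black holder plate, which is 150 mm (x) by 180 mm (y) by 18 mm high, lies flat and is screwed to the worktop. x points from the near half (empty deck where the cells lie) to the far half (with the two wells), y to the left, z up; the deck is 18 mm above the worktop.
- well_large (a point): centre of the brass floor of the larger round well, 37 mm in diameter and 8 mm deep, in the far left of the deck: 35 mm ahead (+x) and 42 mm left (+y) of the deck's centre. Axes as the deck's. The larger cell seated in it stands 1 mm above the deck.
- well_small (a point): centre of the brass floor of the smaller round well, 28 mm in diameter and 8 mm deep, in the far right of the deck: 35 mm ahead (+x) and 42 mm right (-y) of the deck's centre. Axes as the deck's. The smaller cell seated in it stands 1 mm above the deck. The larger cell cannot enter it.
- cell_large_mid (a point): the larger button cell, a steel disc 34 mm in diameter and 9 mm thick, about 27 g. Upright side to 8.2 mm, then a smaller round cap. This point is its centre, 4.5 mm above its flat underside; z is its axis, up. It starts lying loose on the near half of the deck, left or right by chance. 
- cell_small_mid (a point): the smaller button cell, a steel disc 25 mm in diameter and 9 mm thick, about 14 g. Upright side to 8.2 mm, then a smaller round cap. This point is its centre, 4.5 mm above its flat underside; z is its axis, up. It starts lying loose on the near half of the deck, left or right by chance. It would also drop into the larger well, and could then not be pushed out.
- cell_large: the larger button cell again; origin at the centre of its underside
- cell_small: the smaller button cell again; origin at the centre of its underside
- tweezers: steel tweezers 124 x 14 x 8 mm, loose on the worktop left of the holder; to be left alone. Origin at the centre of its underside
- driver_black: black precision screwdriver 150 x 12 x 12 mm, loose on the worktop right of the holder; to be left alone. Origin at the centre of its underside
- relay_0: relay module 35 x 28 x 26 mm, white with an orange top, loose on the worktop to the left beyond the tweezers; to be left alone. Origin at the centre of its underside
- usb_module: blue usb key 60 x 18 x 10 mm, loose on the worktop on the robot's side of the holder; to be left alone. Origin at the centre of its underside
There are look-alikes about, which are no part of the job. What is shaped like the cell_large but brown or turquoise is not meant.

How it is judged:
By the outcome, as a careful person would: the job done as asked, in the order asked, and still so for the second after the job is handed in, with the robot touching nothing.
It also fails if it takes over 58 s, if anything falls off the work surface, if the arm or the gripper's body presses on something with over 40 N, if the wrist force passes 120 N, or if a joint passes its speed limit or range.

## Working session

There is one attempt and no reset: what is moved stays moved. The work goes in short steps, Python scripts to look and compute and a tool call to move; the robot and the scene stay as the last step left them, time stands still between calls to the robot, and variables do not carry over. Pictures are saved under pics/ and viewed, at most 10 in all, crops included, and the job is handed in when it is done.

Besides the shell and the picture viewer there is one more tool, called after ">>>" as a command line: name --argument value ..., lists and objects as JSON in quotes. drive_tool: Moves the arm, as the interface text tells. Its arguments: {"type":"object","properties":{"plan":{"type":"array","items":{"type":"object","properties":{"x":{"type":"number"},"y":{"type":"number"},"z":{"type":"number"},"ax":{"type":"number"},"ay":{"type":"number"},"az":{"type":"number"},"hand":{"type":"number"}}}},"grip_force":{"type":"number"}},"required":["plan"]}

```bash
ls; mkdir -p pics; python3 - <<'E'
from rig import monitor, imaging, r
import cv2,numpy as np
s=monitor.sense();print({k:np.round(v,3) for k,v in s.items()})
for n in("top","side"):
    f=imaging.grab_frame(n);cv2.imwrite(f"pics/{n}0.png",f[:,:,::-1])
    c=imaging.camera_info(n);print(n,np.round(c["mtx"],1).tolist(),np.round(c["dist"],3),np.round(c["R"],3).tolist(),np.round(c["t"],1))
a=cv2.imread("pics/top0.png");cv2.imwrite("pics/top0b.png",cv2.resize(a,(800,600),interpolation=cv2.INTER_CUBIC))
E
```

```text
pics
{'clock': np.float64(0.0), 'qpos': array([-1.181,  0.354,  1.634,  0.   ,  1.155, -0.002]), 'qvel': array([ 0.001,  0.   ,  0.   , -0.001,  0.001, -0.   ]), 'joint_efforts': array([-4.0000e-03, -6.0526e+01, -3.4207e+01, -0.0000e+00,  9.0000e-03,
        0.0000e+00]), 'eef_pos': array([ 238.476, -577.208,  230.568]), 'tcp_rot': array([-3.14 , -0.   ,  0.392]), 'contact_force': array([-0.293, -0.468, -0.44 ]), 'wrist_torque': array([ 0.032, -0.048, -0.053]), 'grasp_force': np.float64(0.0), 'opening': np.float64(1.003)}
top [[450.5, 0.0, 245.2], [0.0, 450.5, 195.8], [0.0, 0.0, 1.0]] [-0.015  0.     0.     0.     0.   ] [[-0.027, -0.999, -0.035], [-0.998, 0.029, -0.055], [0.056, 0.033, -0.998]] [168.7 508.8 999.5]
side [[474.9, 0.0, 253.3], [0.0, 474.9, 193.4], [0.0, 0.0, 1.0]] [-0.129  0.     0.     0.     0.   ] [[0.987, -0.162, 0.017], [-0.082, -0.584, -0.807], [0.141, 0.795, -0.59]] [-497.8  178.1  909.1]
```

View pics/top0b.png

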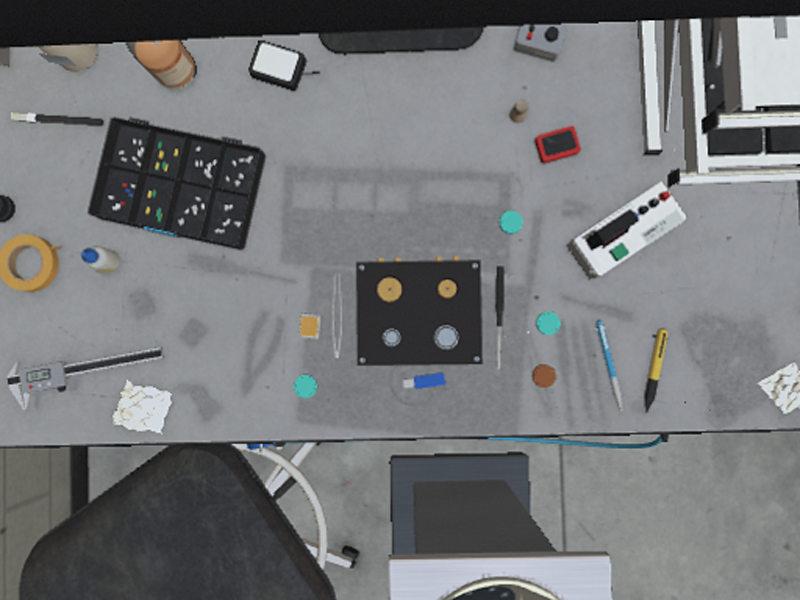

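View pics/side0.png

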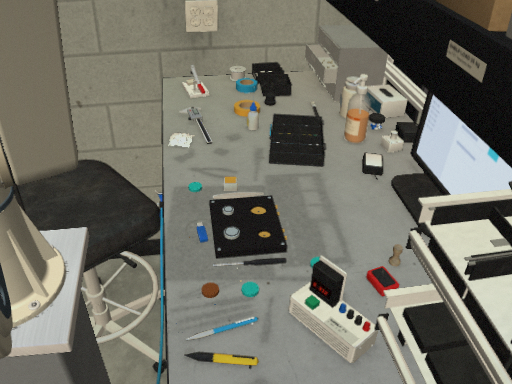

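The top view (800 px scale) shows the large cell on the near right (446,337) and the small cell on the near left (391,337). The large well is far left (390,289) and the small well far right (447,288), so the two paths cross. I'll locate them roughly, then move over for a wrist look.

```bash
cat > h.py <<'E'
from rig import monitor, imaging, r
import cv2,numpy as np
def p2w(c,uv,z):
    n=cv2.undistortPoints(np.array(uv,float).reshape(-1,1,2),c["mtx"],np.array(c["dist"],float)).reshape(-1,2)
    R=np.array(c["R"]);o=-R.T@np.array(c["t"]);d=np.c_[n,np.ones(len(n))]@R
    return o+d*((np.broadcast_to(z,len(n))-o[2])/d[:,2])[:,None]
def w2p(c,X):
    return cv2.projectPoints(np.array(X,float).reshape(-1,1,3),cv2.Rodrigues(np.array(c["R"]))[0],np.array(c["t"],float),c["mtx"],np.array(c["dist"],float))[0].reshape(-1,2)
def delta(xy,z,yaw):
    "from current measured pose to target, tool axes, units (50mm, 6deg)"
    s=monitor.sense();p=np.array(s["eef_pos"]);a=s["tcp_rot"][2];d=np.array([*xy,z])-p
    x=np.array([np.cos(a),np.sin(a)]);y=np.array([np.sin(a),-np.cos(a)])
    t=(yaw-a+np.pi)%(2*np.pi)-np.pi
    return np.round([d[:2]@x/50,d[:2]@y/50,-d[2]/50,-np.degrees(t)/6],3)
E
python3 - <<'E'
from h import *
c=imaging.camera_info("top");k=.64
uv=np.array([[446,337],[391,337],[390,289],[447,288],[357,263],[480,261],[482,364],[358,364]])*k
print(np.round(p2w(c,uv,[26,26,10,10,18,18,18,18]),1))
ci=imaging.camera_info("wrist");s=monitor.sense()
R=np.array(ci["R"]);print(R.round(2).tolist(),ci["mtx"][0],(-R.T@ci["t"]-s["eef_pos"]).round(0))
E
```

```text
[[465.8  66.   26. ]
 [468.  144.2  26. ]
 [537.9 144.1  10. ]
 [536.9  61.4  10. ]
 [576.5 190.7  18. ]
 [573.9  13.2  18. ]
 [425.9  15.4  18. ]
 [430.6 192.9  18. ]]
[[0.38, -0.92, -0.0], [-0.89, -0.37, 0.28], [-0.26, -0.11, -0.96]] [310.4014921    0.         256.05709737] [ 65.  27. 142.]
```

```bash
python3 -c "
from h import *
print(delta((440,50),150,np.radians(50)))"
```

```text
[  8.515 -10.055   1.612  -4.592]
```

>>> drive_tool --plan '[{"x":8.5,"y":-10.05,"z":1.6,"az":-4.6,"hand":16},{"x":8.5,"y":-10.05,"z":1.6,"az":-4.6,"hand":16},{"x":8.5,"y":-10.05,"z":1.6,"az":-4.6,"hand":16},{"x":8.5,"y":-10.05,"z":1.6,"az":-4.6,"hand":16},{"x":8.5,"y":-10.05,"z":1.6,"az":-4.6,"hand":16},{"x":8.5,"y":-10.05,"z":1.6,"az":-4.6,"hand":16},{"x":8.5,"y":-10.05,"z":1.6,"az":-4.6,"hand":16},{"x":8.5,"y":-10.05,"z":1.6,"az":-4.6,"hand":16}]'

```text
invalid input
```

```bash
python3 -c "
from h import *
print(monitor.sense()['tcp_rot'],delta((440,50),150,np.radians(50)))"
```

```text
[-3.14031318e+00  2.76502984e-05  3.91820640e-01] [  8.515 -10.055   1.612  -4.592]
```

>>> drive_tool --plan '[{"x":0.6,"y":-0.7,"z":0.1,"ax":0,"ay":0,"az":-0.5,"hand":16},{"x":1.2,"y":-1.4,"z":0.2,"ax":0,"ay":0,"az":-1,"hand":16},{"x":1.8,"y":-2.1,"z":0.3,"ax":0,"ay":0,"az":-1.5,"hand":16},{"x":2.4,"y":-2.8,"z":0.4,"ax":0,"ay":0,"az":-2,"hand":16},{"x":3.0,"y":-3.5,"z":0.6,"ax":0,"ay":0,"az":-2.5,"hand":16},{"x":3.6,"y":-4.2,"z":0.7,"ax":0,"ay":0,"az":-3,"hand":16},{"x":4.2,"y":-4.9,"z":0.8,"ax":0,"ay":0,"az":-3.5,"hand":16},{"x":4.8,"y":-5.6,"z":0.9,"ax":0,"ay":0,"az":-4,"hand":16}]'

```text
clock: 0.9
eef_pos: [353.6, -225.4, 186.0]
tcp_rot: [3.142, -0.0, 0.812]
contact_force: [1.4, -0.3, 0.4]
opening: 0.189
grasp_force: 0.0
```

```bash
python3 -c "
from h import *
print(monitor.sense()['tcp_rot'],delta((440,50),150,np.radians(50)))"
```

```text
[ 3.14158759e+00 -8.35287139e-05  8.12364084e-01] [ 5.188 -2.534  0.721 -0.576]
```

>>> drive_tool --plan '[{"x":0.9,"y":-0.4,"z":0.1,"ax":0,"ay":0,"az":-0.3,"hand":16},{"x":1.7,"y":-0.8,"z":0.3,"ax":0,"ay":0,"az":-0.6,"hand":16},{"x":2.6,"y":-1.25,"z":0.4,"ax":0,"ay":0,"az":-0.6,"hand":16},{"x":3.5,"y":-1.7,"z":0.5,"ax":0,"ay":0,"az":-0.6,"hand":16},{"x":4.3,"y":-2.1,"z":0.6,"ax":0,"ay":0,"az":-0.6,"hand":16},{"x":5.1,"y":-2.5,"z":0.7,"ax":0,"ay":0,"az":-0.6,"hand":16},{"x":5.1,"y":-2.5,"z":0.7,"ax":0,"ay":0,"az":-0.6,"hand":16},{"x":5.1,"y":-2.5,"z":0.7,"ax":0,"ay":0,"az":-0.6,"hand":16}]'

```text
clock: 1.7
eef_pos: [438.3, 44.6, 150.9]
tcp_rot: [-3.141, 0.001, 0.876]
contact_force: [-0.6, -0.5, -0.4]
opening: 0.186
grasp_force: 0.0
```

```bash
python3 - <<'E'
from h import *
s=monitor.sense();print(s['eef_pos'],s['tcp_rot'])
c=imaging.camera_info("wrist");f=imaging.grab_frame("wrist")[:,:,::-1];cv2.imwrite("pics/w1.png",f)
np.savez("w1.npz",**{k:np.array(v) for k,v in c.items()})
cv2.imwrite("pics/w1b.png",cv2.resize(f,(800,600),interpolation=cv2.INTER_CUBIC))
E
```

```text
[438.29077878  44.56123867 150.88585966] [-3.14091947e+00  9.69390933e-04  8.76463229e-01]
```

View pics/w1b.png

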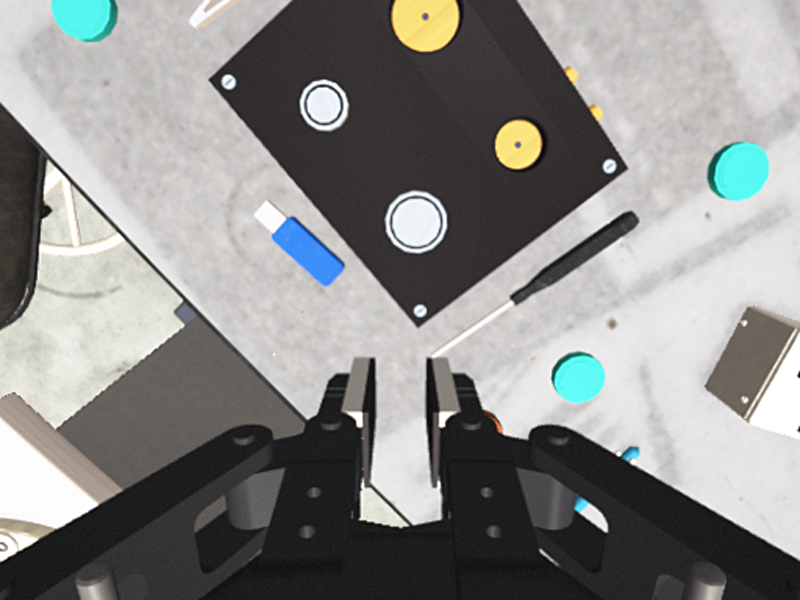

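The wrist view (800 px scale) shows the large cell at (416,222) and the small cell at (324,105). The large well's pin is at (425,16), the small well's pin at (518,145), and deck corners are at (210,80), (418,326) and (626,167). Converting these to positions.

```bash
python3 - <<'E'
from h import *
c=np.load("w1.npz");k=.64
im=cv2.imread("pics/w1.png").astype(int);B,G,Rr=im[...,0],im[...,1],im[...,2]
def cen(uv,w,m):
    x,y=(np.array(uv)*k).astype(int);s=np.zeros(m.shape,np.uint8);s[max(0,y-w):y+w,x-w:x+w]=m[max(0,y-w):y+w,x-w:x+w]
    p=np.argwhere(s)[:,::-1];(cx,cy),rad=cv2.minEnclosingCircle(p.astype(np.float32));return [cx,cy]
br=(B>90)
uv=[cen((416,222),24,br),cen((324,105),20,br),np.array([425,16])*k,np.array([518,145])*k,*(np.array([[210,80],[418,326],[626,167]])*k)]
W=p2w(c,uv,[26.2,26.2,10,10,18,18,18]);print(W.round(1))
print(np.array(uv)/k)
wl,ws=W[2],W[3];ey=(wl-ws)[:2]/np.linalg.norm((wl-ws)[:2]);print("yaw",np.degrees(np.arctan2(-ey[0],ey[1])),np.linalg.norm((wl-ws)[:2]),np.linalg.norm(W[4]-W[5]),np.linalg.norm(W[6]-W[5]))
for a,b,rc in((0,2,17),(1,3,12.5)):
    d=(W[b]-W[a])[:2];print("dist",np.linalg.norm(d),"dir deg",np.degrees(np.arctan2(d[1],d[0])))
E
```

```text
[[468.2  66.8  26.2]
 [470.4 144.1  26.2]
 [540.  145.8  10. ]
 [538.7  61.4  10. ]
 [431.7 194.1  18. ]
 [429.2  16.4  18. ]
 [577.1  14.7  18. ]]
[[415.59000015 221.38795853]
 [324.26788807 104.15192842]
 [425.          16.        ]
 [518.         145.        ]
 [210.          80.        ]
 [418.         326.        ]
 [626.         167.        ]]
yaw -0.8964099130013206 84.45402889554866 177.70735583734773 147.9398513928921
dist 106.76108188196564 dir deg 47.72962614331187
dist 107.28509619616428 dir deg -50.451536325482216
```

```bash
python3 -c "
from h import *
print(delta((437.9,33.5),20.5,np.radians(47.7)))"
```

```text
[-0.159  0.127  2.61   0.403]
```

>>> drive_tool --plan '[{"x":-0.16,"y":0.13,"z":0.6,"ax":0,"ay":0,"az":0.4,"hand":16},{"x":-0.16,"y":0.13,"z":1.2,"ax":0,"ay":0,"az":0.4,"hand":16},{"x":-0.16,"y":0.13,"z":1.7,"ax":0,"ay":0,"az":0.4,"hand":16},{"x":-0.16,"y":0.13,"z":2.1,"ax":0,"ay":0,"az":0.4,"hand":16},{"x":-0.16,"y":0.13,"z":2.4,"ax":0,"ay":0,"az":0.4,"hand":16},{"x":-0.16,"y":0.13,"z":2.5,"ax":0,"ay":0,"az":0.4,"hand":16},{"x":-0.16,"y":0.13,"z":2.5,"ax":0,"ay":0,"az":0.4,"hand":16}]'

```text
clock: 2.45
eef_pos: [437.9, 32.4, 26.0]
tcp_rot: [-3.141, 0.001, 0.83]
contact_force: [-0.1, 1.0, -0.3]
opening: 0.184
grasp_force: 0.0
```

```bash
python3 - <<'E'
from h import *
s=monitor.sense();print(s['eef_pos'],s['tcp_rot'],s['contact_force'],delta((437.9,33.5),20.5,np.radians(47.7)))
f=imaging.grab_frame("wrist")[:,:,::-1];cv2.imwrite("pics/w2.png",f)
E
```

```text
[437.89253001  32.36582044  26.01433726] [-3.14068646e+00  1.04617512e-03  8.29889047e-01] [-0.08993554  0.97270986 -0.3422646 ] [ 0.017 -0.015  0.11  -0.025]
```

View pics/w2.png

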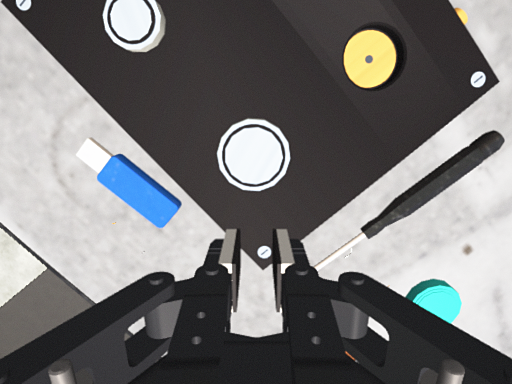

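>>> drive_tool --plan '[{"x":0.1,"y":-0.01,"z":0.06,"ax":0,"ay":0,"az":0,"hand":16},{"x":0.2,"y":-0.01,"z":0.11,"ax":0,"ay":0,"az":0,"hand":16},{"x":0.3,"y":-0.01,"z":0.11,"ax":0,"ay":0,"az":0,"hand":16},{"x":0.4,"y":-0.01,"z":0.11,"ax":0,"ay":0,"az":0,"hand":16},{"x":0.5,"y":-0.01,"z":0.11,"ax":0,"ay":0,"az":0,"hand":16},{"x":0.6,"y":-0.01,"z":0.11,"ax":0,"ay":0,"az":0,"hand":16},{"x":0.7,"y":-0.01,"z":0.11,"ax":0,"ay":0,"az":0,"hand":16},{"x":0.8,"y":-0.01,"z":0.11,"ax":0,"ay":0,"az":0,"hand":16}]'

```text
clock: 3.3
eef_pos: [465.3, 63.7, 20.8]
tcp_rot: [-3.142, 0.0, 0.832]
contact_force: [-0.4, -0.1, 0.1]
opening: 0.189
grasp_force: 0.3
```

```bash
python3 - <<'E'
from h import *
s=monitor.sense();print(s['eef_pos'],s['tcp_rot'],s['contact_force'],delta((540-26*.673,145.8-26*.74),20.5,np.radians(47.7)))
f=imaging.grab_frame("wrist")[:,:,::-1];cv2.imwrite("pics/w3.png",f)
E
```

```text
[465.31774207  63.66015956  20.79629735] [-3.14154685e+00  6.42523848e-05  8.31722523e-01] [-0.40885817 -0.06449193  0.14288094] [ 1.7   -0.002  0.006 -0.008]
```

View pics/w3.png

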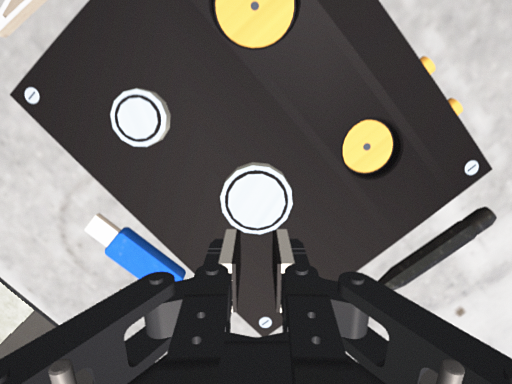

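>>> drive_tool --plan '[{"x":0.13,"y":0,"z":0,"ax":0,"ay":0,"az":0,"hand":16},{"x":0.26,"y":0,"z":0,"ax":0,"ay":0,"az":0,"hand":16},{"x":0.39,"y":0,"z":0,"ax":0,"ay":0,"az":0,"hand":16},{"x":0.52,"y":0,"z":0,"ax":0,"ay":0,"az":0,"hand":16},{"x":0.65,"y":0,"z":0,"ax":0,"ay":0,"az":0,"hand":16},{"x":0.78,"y":0,"z":0,"ax":0,"ay":0,"az":0,"hand":16},{"x":0.9,"y":0,"z":0,"ax":0,"ay":0,"az":0,"hand":16},{"x":1.0,"y":0,"z":0,"ax":0,"ay":0,"az":0,"hand":16}]'

```text
clock: 4.15
eef_pos: [499.2, 100.7, 20.8]
tcp_rot: [3.142, -0.0, 0.832]
contact_force: [-0.4, -0.0, 0.5]
opening: 0.188
grasp_force: 0.2
```

```bash
python3 - <<'E'
from h import *
s=monitor.sense();print(s['eef_pos'],s['tcp_rot'],s['contact_force'],delta((540-26*.673,145.8-26*.74),20.5,np.radians(47.7)))
c=imaging.camera_info("wrist");f=imaging.grab_frame("wrist")[:,:,::-1];cv2.imwrite("pics/w4.png",f)
g=f.astype(int)
uv=[]
m=(g[...,0]>60)&(g[...,2]-g[...,0]>50)
m[:, :200]=0;m[:,300:]=0;m[200:]=0
q=np.argwhere(m)[:,::-1].astype(np.float32);print("brass",q.min(0),q.max(0))
m=(g[...,0]>110);m[:, :215]=0;m[:,297:]=0;m[:150]=0;m[228:]=0
q=np.argwhere(m)[:,::-1].astype(np.float32);print("cell",q.min(0),q.max(0));e=cv2.minEnclosingCircle(q);print(e,p2w(c,[e[0]],26.2))
E
```

```text
[499.15722188 100.7102524   20.7703414 ] [ 3.14157281e+00 -6.62028628e-05  8.31782593e-01] [-0.41819063 -0.01711722  0.49914309] [ 0.697 -0.003  0.005 -0.007]
brass [218.  28.] [299. 156.]
cell [220. 150.] [292. 227.]
((256.0632019042969, 189.2650604248047), 43.648109436035156) [[520.27470069 123.62275091  26.2       ]]
```

View pics/w4.png

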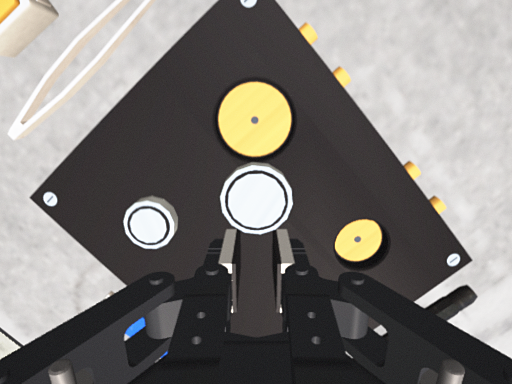

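```bash
python3 - <<'E'
from h import *
c=imaging.camera_info("wrist")
W=p2w(c,[[256.5,199.5],[254.5,120],[358,240],[149,223]],[26.5,10,10,26.5]);print(W.round(1))
s=monitor.sense();a=s["tcp_rot"][2];D=(W[:,:2]-s["eef_pos"][:2]);print((D@np.array([[np.cos(a),np.sin(a)],[np.sin(a),-np.cos(a)]])).round(1))
E
```

```text
[[517.8 120.3  26.5]
 [540.7 146.8  10. ]
 [539.4  62.2  10. ]
 [472.2 146.   26.5]]
[[ 26.3   0.4]
 [ 61.3  -0.6]
 [ -2.1  55.5]
 [ 14.6 -50.7]]
```

>>> drive_tool --plan '[{"x":0.1,"y":-0.01,"z":0,"ax":0,"ay":0,"az":0,"hand":16},{"x":0.2,"y":-0.015,"z":0,"ax":0,"ay":0,"az":0,"hand":16},{"x":0.3,"y":-0.015,"z":0,"ax":0,"ay":0,"az":0,"hand":16},{"x":0.4,"y":-0.015,"z":0,"ax":0,"ay":0,"az":0,"hand":16},{"x":0.5,"y":-0.015,"z":0,"ax":0,"ay":0,"az":0,"hand":16},{"x":0.58,"y":-0.015,"z":0,"ax":0,"ay":0,"az":0,"hand":16},{"x":0.65,"y":-0.015,"z":0,"ax":0,"ay":0,"az":0,"hand":16},{"x":0.7,"y":-0.015,"z":0,"ax":0,"ay":0,"az":0,"hand":16}]'

```text
clock: 5.0
eef_pos: [522.1, 126.9, 20.8]
tcp_rot: [3.142, -0.0, 0.832]
contact_force: [-0.1, 0.4, -0.3]
opening: 0.188
grasp_force: 0.1
```

```bash
python3 - <<'E'
from h import *
s=monitor.sense();print(s['eef_pos'],s['tcp_rot'],s['contact_force'])
f=imaging.grab_frame("wrist")[:,:,::-1];cv2.imwrite("pics/w5.png",f)
E
```

```text
[522.05461174 126.89010004  20.77534589] [ 3.14153780e+00 -1.21707600e-04  8.31678492e-01] [-0.05750882  0.36793786 -0.28197784]
```

View pics/w5.png

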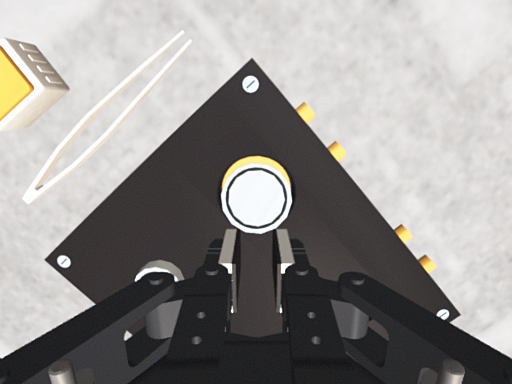

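The cell is at the well's edge and starting to tip, with a brass crescent still visible ahead of it at (256,165). I'll keep pushing slowly.

>>> drive_tool --plan '[{"x":0.02,"y":0,"z":0,"ax":0,"ay":0,"az":0,"hand":16},{"x":0.04,"y":0,"z":0,"ax":0,"ay":0,"az":0,"hand":16},{"x":0.06,"y":0,"z":0,"ax":0,"ay":0,"az":0,"hand":16},{"x":0.08,"y":0,"z":0,"ax":0,"ay":0,"az":0,"hand":16},{"x":0.1,"y":0,"z":0,"ax":0,"ay":0,"az":0,"hand":16},{"x":0.11,"y":0,"z":0,"ax":0,"ay":0,"az":0,"hand":16},{"x":0.12,"y":0,"z":0,"ax":0,"ay":0,"az":0,"hand":16},{"x":0.12,"y":0,"z":0,"ax":0,"ay":0,"az":0,"hand":16}]'

```text
clock: 5.85
eef_pos: [525.9, 131.1, 20.8]
tcp_rot: [3.142, -0.0, 0.832]
contact_force: [-0.2, 0.3, -0.5]
opening: 0.185
grasp_force: 0.0
```

```bash
python3 - <<'E'
from h import *
s=monitor.sense();print(s['eef_pos'],s['tcp_rot'],s['contact_force'])
f=imaging.grab_frame("wrist")[:,:,::-1];cv2.imwrite("pics/w6.png",f)
E
```

```text
[525.8803104  131.10095286  20.79955438] [ 3.14156452e+00 -5.85439385e-05  8.31617529e-01] [-0.22467738  0.26012226 -0.46523976]
```

View pics/w6.png

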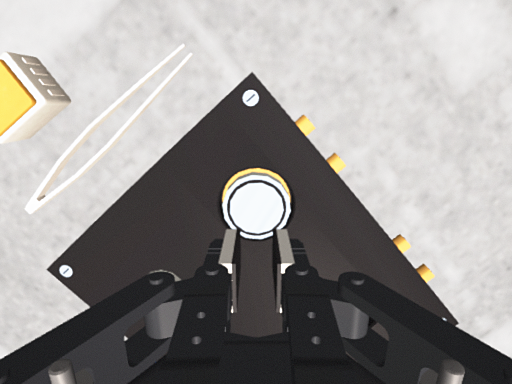

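```bash
python3 -c "
from h import *
print(monitor.sense()['qpos'],delta((443.0,177.5),100,np.radians(-50.4)))"
```

```text
[2.41535350e-01 5.18063037e-01 1.95472042e+00 1.25324038e-05
 6.68814477e-01 9.80688166e-01] [-0.43  -1.85  -1.585 16.342]
```

>>> drive_tool --plan '[{"x":0,"y":0,"z":-0.6,"ax":0,"ay":0,"az":0,"hand":13},{"x":0,"y":-0.2,"z":-1.2,"ax":0,"ay":0,"az":1.2,"hand":13},{"x":-0.1,"y":-0.5,"z":-1.5,"ax":0,"ay":0,"az":2.4,"hand":13},{"x":-0.2,"y":-0.8,"z":-1.6,"ax":0,"ay":0,"az":3.6,"hand":13},{"x":-0.3,"y":-1.1,"z":-1.6,"ax":0,"ay":0,"az":4.8,"hand":13},{"x":-0.4,"y":-1.4,"z":-1.6,"ax":0,"ay":0,"az":6.0,"hand":13},{"x":-0.43,"y":-1.7,"z":-1.6,"ax":0,"ay":0,"az":7.2,"hand":13},{"x":-0.43,"y":-1.85,"z":-1.6,"ax":0,"ay":0,"az":8.4,"hand":13}]'

```text
clock: 6.7
eef_pos: [441.7, 177.8, 100.8]
tcp_rot: [3.141, 0.001, -0.053]
contact_force: [0.8, 0.5, 0.7]
opening: 0.152
grasp_force: 0.0
```

>>> drive_tool --plan '[{"x":0,"y":0,"z":0,"ax":0,"ay":0,"az":1.2,"hand":13},{"x":0,"y":0,"z":0,"ax":0,"ay":0,"az":2.4,"hand":13},{"x":0,"y":0,"z":0,"ax":0,"ay":0,"az":3.6,"hand":13},{"x":0,"y":0,"z":0,"ax":0,"ay":0,"az":4.8,"hand":13},{"x":0,"y":0,"z":0,"ax":0,"ay":0,"az":6.0,"hand":13},{"x":0,"y":0,"z":0,"ax":0,"ay":0,"az":7.2,"hand":13},{"x":0,"y":0,"z":0,"ax":0,"ay":0,"az":7.9,"hand":13},{"x":0,"y":0,"z":0,"ax":0,"ay":0,"az":7.9,"hand":13}]'

```text
clock: 7.5
eef_pos: [442.9, 177.5, 100.8]
tcp_rot: [3.142, 0.0, -0.876]
contact_force: [0.5, -0.6, -0.0]
opening: 0.152
grasp_force: 0.0
```

```bash
python3 - <<'E'
from h import *
s=monitor.sense();print(s['eef_pos'],s['tcp_rot'],s['qpos'][5],delta((443.0,177.5),26,np.radians(-50.4)))
c=imaging.camera_info("wrist");f=imaging.grab_frame("wrist")[:,:,::-1];cv2.imwrite("pics/w7.png",f)
np.savez("w7.npz",**{k:np.array(v) for k,v in c.items()})
print(w2p(c,[[470.4,144.1,26.5],[538.7,61.4,10],[540,145.8,19]]).round(0))
cv2.imwrite("pics/w7b.png",cv2.resize(f,(800,600),interpolation=cv2.INTER_CUBIC))
E
```

```text
[442.91455023 177.45619705 100.78572379] [ 3.14157560e+00  4.83182909e-05 -8.76346493e-01] 2.825000362458142 [ 0.    -0.002  1.496  0.032]
[[256. 142.]
 [257. -22.]
 [177.  77.]]
```

View pics/w7b.png

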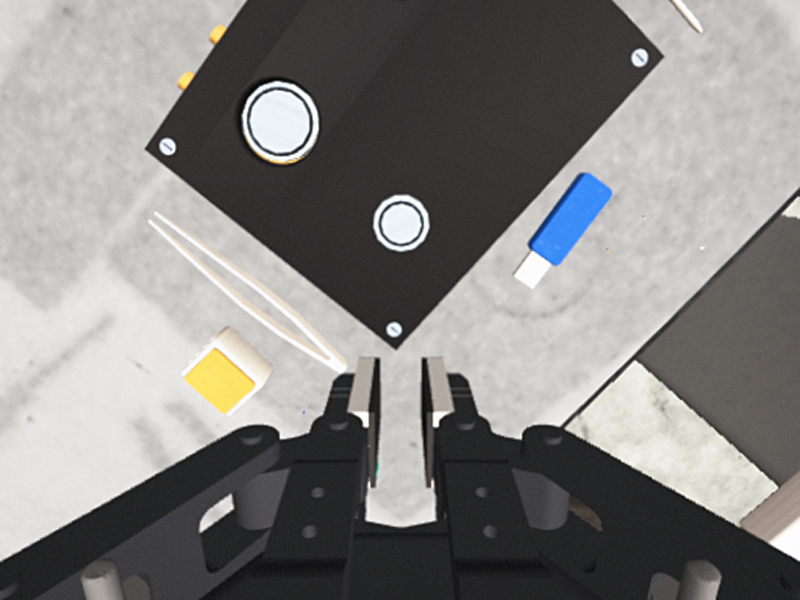

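The large cell is at (282,122) in its well and the small cell at (401,222), lined up with the fingers. A thin brass sliver shows below the large cell, so I'll zoom in to check that it lies flat.

```bash
python3 - <<'E'
from h import *
cs=imaging.camera_info("side");sd=imaging.grab_frame("side")[:,:,::-1]
print(w2p(cs,[[540,145.8,19],[538.7,61.4,10]]))
u,v=w2p(cs,[[540,145.8,19]])[0].astype(int)
w=cv2.imread("pics/w7.png")
a=cv2.resize(w[45:115,145:215],(400,400),interpolation=cv2.INTER_CUBIC)
b=cv2.resize(sd[v-20:v+20,u-20:u+20],(400,400),interpolation=cv2.INTER_CUBIC)
cv2.imwrite("pics/z.png",np.hstack([a,b]))
E
```

```text
[[258.3373779  207.81816899]
 [264.29530559 234.83681289]]
```

View pics/z.png

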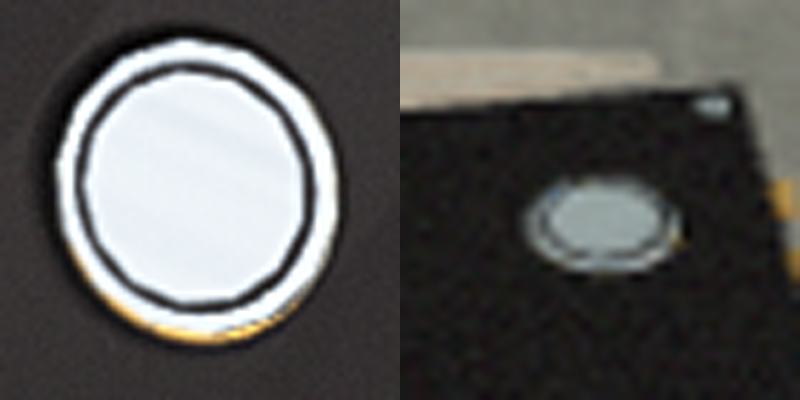

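The large cell looks seated: its rings are concentric and an even, thin gap surrounds it. Next is the small cell.

>>> drive_tool --plan '[{"x":0,"y":0,"z":0.5,"ax":0,"ay":0,"az":0,"hand":13},{"x":0,"y":0,"z":1.0,"ax":0,"ay":0,"az":0,"hand":13},{"x":0,"y":0,"z":1.35,"ax":0,"ay":0,"az":0,"hand":13},{"x":0.1,"y":0,"z":1.5,"ax":0,"ay":0,"az":0,"hand":13},{"x":0.2,"y":0,"z":1.6,"ax":0,"ay":0,"az":0,"hand":13},{"x":0.3,"y":0,"z":1.6,"ax":0,"ay":0,"az":0,"hand":13},{"x":0.4,"y":0,"z":1.6,"ax":0,"ay":0,"az":0,"hand":13},{"x":0.5,"y":0,"z":1.6,"ax":0,"ay":0,"az":0,"hand":13}]'

```text
clock: 8.4
eef_pos: [459.9, 158.0, 21.5]
tcp_rot: [-3.14, -0.0, -0.875]
contact_force: [-0.2, 0.5, -0.9]
opening: 0.151
grasp_force: 0.0
```

>>> drive_tool --plan '[{"x":0.12,"y":0,"z":0,"ax":0,"ay":0,"az":0,"hand":13},{"x":0.24,"y":0,"z":0,"ax":0,"ay":0,"az":0,"hand":13},{"x":0.36,"y":0,"z":0,"ax":0,"ay":0,"az":0,"hand":13},{"x":0.48,"y":0,"z":0,"ax":0,"ay":0,"az":0,"hand":13},{"x":0.6,"y":0,"z":0,"ax":0,"ay":0,"az":0,"hand":13},{"x":0.72,"y":0,"z":0,"ax":0,"ay":0,"az":0,"hand":13},{"x":0.84,"y":0,"z":0,"ax":0,"ay":0,"az":0,"hand":13},{"x":0.95,"y":0,"z":0,"ax":0,"ay":0,"az":0,"hand":13}]'

```text
clock: 9.2
eef_pos: [489.7, 121.4, 20.7]
tcp_rot: [3.142, 0.0, -0.875]
contact_force: [-0.3, 0.1, 0.8]
opening: 0.153
grasp_force: 0.3
```

```bash
python3 - <<'E'
from h import *
s=monitor.sense();print(s['eef_pos'],s['tcp_rot'],s['contact_force'])
c=imaging.camera_info("wrist");f=imaging.grab_frame("wrist")[:,:,::-1];cv2.imwrite("pics/w8.png",f)
g=f.astype(int);br=(g[...,2]-g[...,0]>60)
n,l,st,ce=cv2.connectedComponentsWithStats(br.astype(np.uint8))
for i in range(1,n):
    if st[i,4]>60:print("brass",st[i],ce[i])
m=(g.min(2)>140).astype(np.uint8);n,l,st,ce=cv2.connectedComponentsWithStats(m)
for i in range(1,n):
    if 300<st[i,4]<6000:print("white",st[i],ce[i])
print("expected",w2p(c,[[538.7,61.4,10]]), w2p(c,[[*(s['eef_pos'][:2]+21.5*np.array([np.cos(s['tcp_rot'][2]),np.sin(s['tcp_rot'][2])])),26.5]]))
E
```

```text
[489.73311212 121.41057981  20.74495307] [ 3.14151207e+00  3.20875654e-05 -8.75375665e-01] [-0.32354152  0.11336546  0.83960241]
brass [192   0  13   8  66] [197.51515152   2.48484848]
brass [158  32  18  21 210] [166.3047619   41.88095238]
brass [ 229   57   56   59 2599] [256.64678723  86.0315506 ]
brass [ 88 133  17  19 177] [ 95.5480226 141.3559322]
brass [ 62 170  17  18 172] [ 70.11627907 178.28488372]
brass [124 182  21  15  68] [134.         187.35294118]
white [245  59  39  39 650] [267.95076923  73.60615385]
white [ 230   64   50   50 1450] [250.91103448  92.53241379]
white [230 180  53  54 826] [256.85230024 204.10895884]
white [118 184  67  66 953] [153.45645331 212.50682057]
white [ 124  193   53   51 2058] [150.30758017 218.35276968]
white [ 237  192   39   36 1075] [256.09209302 209.49395349]
white [223 229  17  45 457] [231.27789934 249.21444201]
white [274 229  17  45 461] [280.93492408 249.28416486]
expected [[257.51941907  85.92380386]] [[255.63786811 210.28035071]]
```

Cell and well both sit on the fingers' axis (columns 256 and 257), with about 55 mm left to push.

>>> drive_tool --plan '[{"x":0.12,"y":0,"z":0,"ax":0,"ay":0,"az":0,"hand":13},{"x":0.24,"y":0,"z":0,"ax":0,"ay":0,"az":0,"hand":13},{"x":0.36,"y":0,"z":0,"ax":0,"ay":0,"az":0,"hand":13},{"x":0.48,"y":0,"z":0,"ax":0,"ay":0,"az":0,"hand":13},{"x":0.58,"y":0,"z":0,"ax":0,"ay":0,"az":0,"hand":13},{"x":0.68,"y":0,"z":0,"ax":0,"ay":0,"az":0,"hand":13},{"x":0.76,"y":0,"z":0,"ax":0,"ay":0,"az":0,"hand":13},{"x":0.84,"y":0,"z":0,"ax":0,"ay":0,"az":0,"hand":13}]'

```text
clock: 10.05
eef_pos: [516.5, 89.3, 20.8]
tcp_rot: [3.142, 0.0, -0.875]
contact_force: [1.0, -0.0, -0.3]
opening: 0.15
grasp_force: 0.1
```

>>> drive_tool --plan '[{"x":0.07,"y":0,"z":0,"ax":0,"ay":0,"az":0,"hand":13},{"x":0.13,"y":0,"z":0,"ax":0,"ay":0,"az":0,"hand":13},{"x":0.19,"y":0,"z":0,"ax":0,"ay":0,"az":0,"hand":13},{"x":0.24,"y":0,"z":0,"ax":0,"ay":0,"az":0,"hand":13},{"x":0.28,"y":0,"z":0,"ax":0,"ay":0,"az":0,"hand":13},{"x":0.32,"y":0,"z":0,"ax":0,"ay":0,"az":0,"hand":13},{"x":0.35,"y":0,"z":0,"ax":0,"ay":0,"az":0,"hand":13},{"x":0.36,"y":0,"z":0,"ax":0,"ay":0,"az":0,"hand":13}]'

```text
clock: 10.85
eef_pos: [527.0, 76.0, 20.6]
tcp_rot: [3.141, 0.002, -0.876]
contact_force: [-4.1, 5.5, 1.7]
opening: 0.155
grasp_force: 2.8
```

>>> drive_tool --plan '[{"x":-0.1,"y":0,"z":-0.5,"ax":0,"ay":0,"az":0,"hand":13},{"x":-0.6,"y":0,"z":-1.1,"ax":0,"ay":0,"az":0,"hand":13},{"x":-1.1,"y":0,"z":-1.6,"ax":0,"ay":0,"az":0,"hand":13},{"x":-1.3,"y":0,"z":-1.8,"ax":0,"ay":0,"az":0,"hand":13},{"x":-1.3,"y":0,"z":-1.8,"ax":0,"ay":0,"az":0,"hand":13},{"x":-1.3,"y":0,"z":-1.8,"ax":0,"ay":0,"az":0,"hand":13}]'

```text
clock: 11.45
eef_pos: [486.5, 125.4, 110.3]
tcp_rot: [-3.142, -0.0, -0.875]
contact_force: [-0.7, -0.3, -1.0]
opening: 0.156
grasp_force: 0.0
```

```bash
python3 - <<'E'
from h import *
s=monitor.sense();print(s['eef_pos'],s['contact_force'])
c=imaging.camera_info("wrist");w=imaging.grab_frame("wrist")[:,:,::-1];cv2.imwrite("pics/w9.png",w)
cs=imaging.camera_info("side");sd=imaging.grab_frame("side")[:,:,::-1]
q=w2p(c,[[538.7,61.4,19],[540,145.8,19]]).astype(int);print(q)
def crop(i,p,h,n):
    i=cv2.copyMakeBorder(i,50,50,50,50,cv2.BORDER_CONSTANT);x,y=p+50
    return cv2.resize(i[y-h:y+h,x-h:x+h],(n,n),interpolation=cv2.INTER_CUBIC)
u=w2p(cs,[[538.7,61.4,19],[540,145.8,19]]).astype(int)
r1=np.hstack([crop(w,q[0],32,300),crop(sd,u[0],18,300)]);r2=np.hstack([crop(w,q[1],40,300),crop(sd,u[1],18,300)])
cv2.imwrite("pics/z2.png",np.vstack([r1,r2]))
E
```

```text
[486.50507201 125.40008767 110.31306473] [-0.72731367 -0.25352974 -0.95465521]
[[257  83]
 [185 170]]
```

View pics/z2.png

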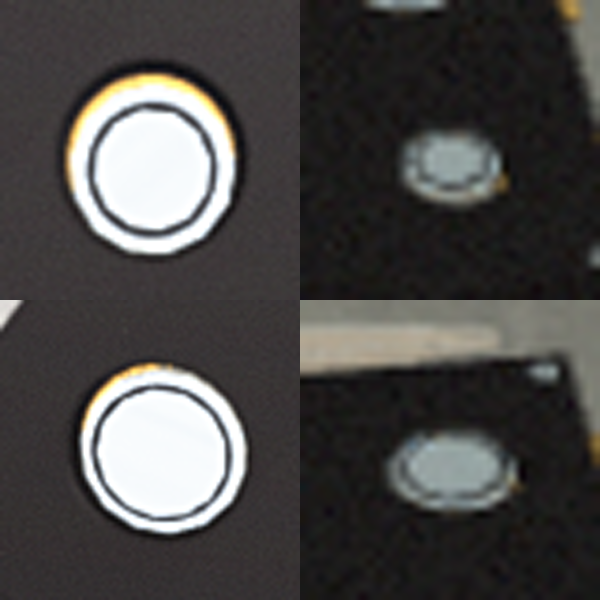

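The small cell's rim looks uneven and there was 7 N of resistance at the end, so it may be tilted with its trailing edge up. I'll measure the ring shapes on a rectified plane.

```bash
cat > ring.py <<'E'
from h import *
def ana(name):
    c=imaging.camera_info(name);im=imaging.grab_frame(name)
    for nm,w,cap in(("small",(538.7,61.4),1),("large",(540,145.8),1)):
        s=10;N=500;xs,ys=np.meshgrid(np.arange(N)/s-25+w[0],np.arange(N)/s-25+w[1])
        px=w2p(c,np.c_[xs.ravel(),ys.ravel(),np.full(N*N,19.)]).reshape(N,N,2).astype(np.float32)
        g=cv2.remap(im,px[...,0],px[...,1],cv2.INTER_CUBIC)
        gr=cv2.GaussianBlur(g.min(2),(0,0),3);b=(gr>110).astype(np.uint8)
        cs,_=cv2.findContours(b,cv2.RETR_LIST,cv2.CHAIN_APPROX_NONE)
        for k in cs:
            if cv2.contourArea(k)>8000 and cv2.contourArea(k)<150000:
                (x,y),(a,d),t=cv2.fitEllipse(k);print(name,nm,"c",np.round([x/s-25+w[0],y/s-25+w[1]],1),"axes",round(a/s,1),round(d/s,1),"ang",round(t))
        o=-np.array(c["R"]).T@np.array(c["t"]);print("  cam from well",(o[:2]-w).round(),o[2].round())
E
python3 -c "
from ring import *
for n in('wrist','side','top'):ana(n)"
```

```text
wrist small c [537.8  63. ] axes 25.4 26.0 ang 49
  cam from well [-7.  9.] 252.0
wrist large c [539.1 144.2] axes 34.2 34.8 ang 30
  cam from well [ -9. -75.] 252.0
side small c [537.   58.5] axes 20.8 23.5 ang 165
  cam from well [-161. -761.] 688.0
side large c [538.6 141.6] axes 25.6 30.9 ang 6
  cam from well [-162. -845.] 688.0
top small c [550.7  42.6] axes 13.8 56.8 ang 100
  cam from well [-82.  59.] 1031.0
  cam from well [-83. -25.] 1031.0
```

The side view shows the small cell's cap at an aspect of about 0.74, against 0.61 for the flat large cell, so it is likely still propped on the near rim. I'll shut the fingers and press its trailing edge down gently. If it is already seated, they touch nothing above z≈19.

```bash
python3 -c "
from h import *
print(delta((533.6,67.6),35,np.radians(-50.2)))"
```

```text
[1.491e+00 6.000e-03 1.496e+00 1.000e-03]
```

>>> drive_tool --plan '[{"x":0.5,"y":0,"z":0.2,"ax":0,"ay":0,"az":0,"hand":0},{"x":1.0,"y":0,"z":0.5,"ax":0,"ay":0,"az":0,"hand":0},{"x":1.4,"y":0,"z":0.9,"ax":0,"ay":0,"az":0,"hand":0},{"x":1.49,"y":0,"z":1.3,"ax":0,"ay":0,"az":0,"hand":0},{"x":1.49,"y":0,"z":1.48,"ax":0,"ay":0,"az":0,"hand":0},{"x":1.49,"y":0,"z":1.5,"ax":0,"ay":0,"az":0,"hand":0},{"x":1.49,"y":0,"z":1.5,"ax":0,"ay":0,"az":0,"hand":0}]'

```text
clock: 12.4
eef_pos: [533.7, 68.7, 35.8]
tcp_rot: [3.141, 0.0, -0.875]
contact_force: [0.1, 0.7, 0.7]
opening: -0.0
grasp_force: 0.0
```

>>> drive_tool --plan '[{"x":0,"y":0,"z":0.06,"ax":0,"ay":0,"az":0,"hand":0},{"x":0,"y":0,"z":0.12,"ax":0,"ay":0,"az":0,"hand":0},{"x":0,"y":0,"z":0.16,"ax":0,"ay":0,"az":0,"hand":0},{"x":0,"y":0,"z":0.18,"ax":0,"ay":0,"az":0,"hand":0},{"x":0,"y":0,"z":0.18,"ax":0,"ay":0,"az":0,"hand":0}]'

```text
clock: 12.9
eef_pos: [533.9, 68.6, 26.8]
tcp_rot: [3.142, 0.0, -0.875]
contact_force: [0.8, 1.0, -0.3]
opening: 0.001
grasp_force: 0.0
```

>>> drive_tool --plan '[{"x":0,"y":0,"z":0.02,"ax":0,"ay":0,"az":0,"hand":0},{"x":0,"y":0,"z":0.04,"ax":0,"ay":0,"az":0,"hand":0},{"x":0,"y":0,"z":0.05,"ax":0,"ay":0,"az":0,"hand":0},{"x":0,"y":0,"z":0.05,"ax":0,"ay":0,"az":0,"hand":0}]'

```text
clock: 13.3
eef_pos: [533.9, 68.5, 24.2]
tcp_rot: [3.142, 0.0, -0.875]
contact_force: [-0.4, 0.2, -0.2]
opening: 0.002
grasp_force: 0.0
```

>>> drive_tool --plan '[{"x":0,"y":0,"z":0.02,"ax":0,"ay":0,"az":0,"hand":0},{"x":0,"y":0,"z":0.03,"ax":0,"ay":0,"az":0,"hand":0},{"x":0,"y":0,"z":0.04,"ax":0,"ay":0,"az":0,"hand":0},{"x":0,"y":0,"z":0.04,"ax":0,"ay":0,"az":0,"hand":0}]'

```text
clock: 13.7
eef_pos: [533.9, 68.5, 22.2]
tcp_rot: [3.141, 0.0, -0.875]
contact_force: [-0.3, -0.3, 0.5]
opening: 0.0
grasp_force: 0.0
```

>>> drive_tool --plan '[{"x":0,"y":0,"z":0.01,"ax":0,"ay":0,"az":0,"hand":0},{"x":0,"y":0,"z":0.02,"ax":0,"ay":0,"az":0,"hand":0},{"x":0,"y":0,"z":0.03,"ax":0,"ay":0,"az":0,"hand":0},{"x":0,"y":0,"z":0.04,"ax":0,"ay":0,"az":0,"hand":0},{"x":0,"y":0,"z":0.04,"ax":0,"ay":0,"az":0,"hand":0}]'

```text
clock: 14.2
eef_pos: [533.9, 68.5, 20.2]
tcp_rot: [3.141, 0.0, -0.875]
contact_force: [-0.5, -0.4, 0.6]
opening: -0.005
grasp_force: 0.0
```

There is no contact down to z=20.2, so the trailing side is down. I'll probe the leading side the same way.

>>> drive_tool --plan '[{"x":0,"y":0,"z":-0.15,"ax":0,"ay":0,"az":0,"hand":0},{"x":0,"y":0,"z":-0.3,"ax":0,"ay":0,"az":0,"hand":0},{"x":0.2,"y":0,"z":-0.3,"ax":0,"ay":0,"az":0,"hand":0},{"x":0.36,"y":0,"z":-0.3,"ax":0,"ay":0,"az":0,"hand":0},{"x":0.36,"y":0,"z":-0.2,"ax":0,"ay":0,"az":0,"hand":0},{"x":0.36,"y":0,"z":-0.15,"ax":0,"ay":0,"az":0,"hand":0},{"x":0.36,"y":0,"z":-0.12,"ax":0,"ay":0,"az":0,"hand":0}]'

```text
clock: 14.9
eef_pos: [544.9, 54.5, 25.5]
tcp_rot: [3.14, 0.001, -0.876]
contact_force: [-0.7, -0.5, 0.1]
opening: 0.001
grasp_force: 0.0
```

>>> drive_tool --plan '[{"x":0,"y":0,"z":0.02,"ax":0,"ay":0,"az":0,"hand":0},{"x":0,"y":0,"z":0.04,"ax":0,"ay":0,"az":0,"hand":0},{"x":0,"y":0,"z":0.06,"ax":0,"ay":0,"az":0,"hand":0},{"x":0,"y":0,"z":0.06,"ax":0,"ay":0,"az":0,"hand":0}]'

```text
clock: 15.3
eef_pos: [545.4, 54.7, 23.2]
tcp_rot: [3.141, 0.0, -0.875]
contact_force: [0.4, 0.6, -0.1]
opening: -0.003
grasp_force: 0.0
```

>>> drive_tool --plan '[{"x":0,"y":0,"z":0.02,"ax":0,"ay":0,"az":0,"hand":0},{"x":0,"y":0,"z":0.04,"ax":0,"ay":0,"az":0,"hand":0},{"x":0,"y":0,"z":0.06,"ax":0,"ay":0,"az":0,"hand":0},{"x":0,"y":0,"z":0.06,"ax":0,"ay":0,"az":0,"hand":0}]'

```text
clock: 15.7
eef_pos: [545.4, 54.6, 20.1]
tcp_rot: [3.141, 0.0, -0.875]
contact_force: [-0.7, -0.3, -0.3]
opening: -0.003
grasp_force: 0.0
```

Both sides are below 20.1 mm, so the small cell is seated flat. The fingers also passed over the large cell at 20.8 mm without force. I'll raise the arm clear and hand in.

>>> drive_tool --plan '[{"x":0,"y":0,"z":-0.5,"ax":0,"ay":0,"az":0,"hand":0},{"x":0,"y":0,"z":-1.2,"ax":0,"ay":0,"az":0,"hand":0},{"x":-0.7,"y":0,"z":-1.8,"ax":0,"ay":0,"az":0,"hand":0},{"x":-1.4,"y":0,"z":-1.8,"ax":0,"ay":0,"az":0,"hand":0},{"x":-1.4,"y":0,"z":-1.8,"ax":0,"ay":0,"az":0,"hand":0},{"x":-1.4,"y":0,"z":-1.8,"ax":0,"ay":0,"az":0,"hand":0}]'

```text
clock: 16.3
eef_pos: [500.5, 108.8, 110.6]
tcp_rot: [-3.141, -0.0, -0.874]
contact_force: [0.9, -0.9, 0.1]
opening: 0.002
grasp_force: 0.0
```

```bash
python3 -c "
from ring import *
ana('wrist');print(r.sign_off())"
```

```text
wrist small c [538.2  62.6] axes 25.5 26.7 ang 45
  cam from well [ 7. -7.] 253.0
wrist large c [539.4 143.9] axes 34.3 35.1 ang 42
  cam from well [  6. -91.] 253.0
the job is handed in; nothing more can be done
None
```

I pushed both cells into their matching wells, found no sign of either lying tilted, and handed the job in at about 16 s; no verdict came back, and I viewed 11 pictures, one over the limit of 10.

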